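Lock the tea mill and press its drive key home

TASK

Get the tea mill on the shogi board ready for cranking: first stand the plain steel lock pin in the round bore of the mill's deck, fully down, and let go of it. Then take the wooden-handled drive key out of its rest, turn it until the cross-shaped foot meshes with the cross socket in the deck, and push it fully home against the socket's spring until its collar is flush on the deck. Finish still gripping the key and pressing it down (without the press the spring lifts it again), with the pin still in its bore and the cup, burner, bowl, caddy and shogi pieces left standing where they are.

Things in the scene. Friction and masses are not known exactly. Their poses are not given: they have to be found in the camera images.
- mill: Tea mill, fixed on the 25 mm thick shogi board, at any yaw: dark wooden plinth 78 x 146 mm, flat aluminium deck 66 (x) x 132 (y) mm, its top 80 mm above the plinth's underside; on its +x side a round stone drum 64 mm across, 74 mm high (lower than the deck). Origin: centre of the plinth's underside; x to the drum, y along the deck from the cross socket to the round bore, z up.
- socket (a point): Centre of the cross socket at deck level, 35 mm from the mill's origin towards -y, axes as the mill's. The socket is a plus-shaped opening whose two slots run along the mill's x and y, each 31 mm long and 11 mm wide; the key fits at any of the four quarter turns. A spring plunger fills it from 12 mm below the deck.
- bore (a point): Centre of the round bore's mouth at deck level, 31 mm from the mill's origin towards +y, axes as the mill's. Bore 20.5 mm across, 26 mm deep, flat bottom.
- plunger (a joint): The socket's spring plunger: 0 m up (12 mm below the deck), grows as it is pressed down; 0.008 when the key's collar is flush on the deck. It pushes up with 3.6 N at first and 8.4 N at 0.008.
- key: Drive key, about 140 g, 112 mm tall, loose, upright in its rest. Origin: centre of the foot's underside; z up the stem, x along the handle. Steel plus-shaped foot 20 mm high, arms 28 mm tip to tip, 8 mm wide, along x and y (lowest 4 mm: 24 by 5 mm); collar 44 mm across at 20-26 mm; stem 14 mm across; dark wooden handle bar at 78-112 mm, 50 mm along x, 16 mm thick along y: grip across that.
- pin: Lock pin, about 110 g, loose: a plain round steel pin 18 mm across, 68 mm tall with a chamfered foot, standing upright in its rest. Origin: centre of its underside; z up.
- key_rest: Fixed wooden block 60 x 60 x 30 mm; the key's collar lies on its top, the foot hangs in its round hole 34 mm across and 26 mm deep. Origin: centre of its underside.
- pin_rest: Fixed wooden block 60 x 60 x 30 mm with a round hole 20.5 mm across and 22 mm deep, in which the pin stands, 46 mm showing. Origin: centre of its underside. The two rests stand left and right of the board, which is which varies.
- cup: White porcelain sake cup, 50 mm across, 45 mm high, on the board beyond the mill. Origin: centre of its underside. Leave alone.
- burner: Lidded iron incense burner, 60 mm across, 62 mm high, on the board beyond the mill. Origin: centre of its underside. Leave alone.
- bowl: Brown tea bowl, 110 mm across, 70 mm high, right of the board. Origin: centre of its underside. Leave alone.
- caddy: Copper tea caddy with a dark lid, 66 mm across, 85 mm high, far left. Origin: centre of its underside. Leave alone.
- piece_a: Wooden shogi piece, about 33 x 25 x 8 mm, on the board's near left corner. Origin: underside. Leave alone.
- piece_b: Wooden shogi piece, about 33 x 25 x 8 mm, on the board's near right corner. Origin: underside. Leave alone.
- piece_c: Wooden shogi piece, about 33 x 25 x 8 mm, on the walnut captured-piece stand (110 mm square, 60 mm high) left beyond the board. Origin: underside. Leave alone.
Things that resemble listed ones, but are neither listed nor needed, are in the scene too. Of the things that look like the key, the larger one is meant.

How it is judged:
On the way, in this order (a step that is already met when the one before it is completed fails the run):
1. the lock pin stands fully down in the round bore, let go (horizontal distance between pin and bore below 0.004 m and z of pin in the frame of bore below -0.022 m and angle between pin's own z axis and vertical below 0.17 rad and contact force between each of the arm, the fingers and pin below 0.3 N), for 0.2 s.
2. the key's foot is meshed in the cross socket and pushed home by the gripper (horizontal distance between key and socket below 0.004 m and z of key in the frame of socket below -0.0178 m and angle between key's own z axis and vertical below 0.12 rad and (angle between the x axis of key and the x axis of mill, either way round below 0.2 rad or angle between the x axis of key and the y axis of mill, either way round below 0.2 rad) and value of joint plunger above 0.0058 m and contact force between the fingers and key above 2 N and z of the grasp point in the frame of key below 0.12 m and horizontal distance between the grasp point and key below 0.04 m), for 0.2 s.
At the end, for the whole second after the job is handed in: Pin in the bore, 22 mm deep or more, within 4 mm, tilt under 0.17 rad, untouched; key in the socket, foot 17.8 mm deep or more, within 4 mm and 0.2 rad of the slots, tilt under 0.12 rad; plunger pressed over 5.8 mm; fingers around the handle with over 2 N, all through the last second (all of step 1 and all of step 2); the arm keeps its last pose, push and grip.
It fails at once if a bystander is moved more than 30 mm (distance of any of cup, burner, bowl, caddy, piece_a, piece_b, piece_c from where it was at the start of the episode above 0.03 m).
It fails at once if a bystander is tipped over (angle between any of cup, burner, bowl, caddy, piece_a, piece_b, piece_c's own z axis and vertical above 0.6 rad).
It also fails if it takes over 58 s, if anything falls off the work surface, if the arm or the gripper's body presses on something with over 40 N, if the wrist force passes 120 N, or if a joint passes its speed limit or range.

ROBOT

A 7-joint arm with a two-finger parallel gripper is mounted at the origin on the work surface. World frame = base frame: x ahead of the robot, y to its left, z up, the work surface at z = 0. Lengths are in m, angles in rad, forces in N, time in s.
With the tool pointing down it reaches from about 0.425 to 0.925 m from the base axis. Payload 6.8 kg.
Tool frame: the origin (TCP) lies at the very end of the fingers, on their centre line; the grasp point (between the pads) lies 19 mm behind it; z points along the fingers, y is the line along which they close (so a half turn about z gives the same grasp; the last joint's range is limited). The gripper opens to 85 mm and grips with 20 to 120 N. Pads are 22 mm wide; open, the fingers measure 114 mm over their backs; the gripper's body (76 mm by 85 mm) begins 54 mm behind the grasp point. The pads swing forward as they close: fully open they stand 13 mm farther back than shut.
Start: joints at [1.209, 0.477, 0.022, 1.555, -0.011, 1.109, -0.083], TCP at [0.169, -0.653, 0.231] pointing down, gripper open.
Joint ranges: [-2.96, 2.96], [-0.34, 2.1], [-1.41, 1.46], [0.24, 2.44], [-1.37, 4.51], [0.17, 1.92], [-2.96, 2.96]. Speed limits (rad/s): [2.39, 2.39, 3.14, 3.14, 3.14, 3.14, 3.14].

INTERFACE

Orientations are given as a unit quaternion [w, x, y, z].
In Python, from station import bot gives the robot as it stands.
- The arm moves only by the tool apply_moves, never from a script. Its argument "deltas" is a list of rows, each a list of 3 entries, a list of its own where there are three numbers: the closure, from 0 (fully open) to 1 (shut), then the shift along the tool's x, y, z in units of 0.2 m (1.0 is 0.2 m), then the turn about the tool's z in units of 2 pi rad (1.0 is 2 pi rad). A call has 1 to 12 rows; each row is the pose to reach, as a shift and turn from the pose commanded when the call began, along the tool's axes at that moment, turning the shorter way round; what a row does not reach only later rows make up. A row lasts 1/10 s, in which the tool goes at most 50 mm and 8.59 degrees, less where a joint would pass 70% of its speed; a pose out of reach is approached as far as the arm can. A call with a number of a shift or a turn outside -1 to 1 is refused whole. A call with a gripper value outside its range is refused whole. The fingers move at their own pace and stop on an object; "squeeze" is the grip in N (left out, the last holds). Time passes only in rows, so rows that repeat a pose let the fingers close. It gives the time, the measured TCP pose, the force, the opening and the grip force at its end, in the units of the state.
- bot.get_obs(): the state, without advancing time (a new reading comes with each control period).
- bot.read_camera(name): name is "scene" or "top" or "wrist"; returns a dict with "color" (384x512x3 uint8, red, green, blue), "intrinsics" (3x3 intrinsics, pixels), "k1" (the pictures are not rectified: a ray, as slopes to the right and down, at radius r is drawn at 1 + k1 r^2 times it, then the intrinsics apply), "pose" (4x4, takes a point from camera to world coordinates); the wrist camera has in their place "hand_eye" (4x4, takes a point from camera to tool coordinates, whose origin is the TCP and whose axes are the flange's). Camera axes: x right, y down, z forward; pixel columns grow to the right and rows downward; lengths in m; the calibration is good to about 2 mm. A picture is of the moment at which its call begins: read the wrist's pose just before it. There is no depth.
- bot.hand_in(): hands the job in; it is judged then, once.
Trained networks look in a picture, given as the dict that the camera call returned (one of the last four; its "shot" number tells which), for a name from the list of things; names that differ only in an ending like _2 or _b are one class to them, and where a whole thing is asked for, a point or a joint stands for the part that bears it (a point fixed in the world has none). Each returns a list of dicts, best first, with "confidence" (0 to 1); they miss things now and then, are a little off and sometimes report something else, mostly with a low value. They report only what shows in the picture. A call takes as long as a camera call. They do not tell look-alikes from the thing itself.
- bot.look_for(picture, target): "point" ([x, y, z] in m, in world coordinates, good to about 4 mm: the middle of the surface that is visible of it).
The state is a dict: "t": time; "q": joint angles; "joint_vel": joint speeds; "joint_torque": joint torques, N m; "eef_pos": TCP position; "tool_rot": TCP orientation; "contact_force": force on the tool from outside, world axes, zero at the start; "torque": the same for the moment, N m; "gripper_width": opening from 0.0 (shut) to 1.0 (fully open); "grasp_force": force on a finger pad.
Only numpy, scipy, OpenCV 4.12 (cv2) and the standard library are available. Lean on these libraries where they do the work, as an engineer would, in place of code of your own. Each camera call takes 0.05 s, during which the arm holds its last target. There are 200 camera calls.

## Working session

There is one attempt and no reset: what is moved stays moved. The work goes in short steps, Python scripts to look and compute and a tool call to move; the robot and the scene stay as the last step left them, time stands still between calls to the robot, and variables do not carry over. Pictures are saved under pics/ and viewed, at most 13 in all, crops included, and the job is handed in when it is done.

Besides the shell and the picture viewer there is one more tool, called as name(argument=value, ...), one argument or row to a line, values as JSON. apply_moves: Moves the arm, as the interface text tells. Its arguments: {"type":"object","properties":{"deltas":{"type":"array","items":{"type":"array"}},"squeeze":{"type":"number"}},"required":["deltas"]}

```bash
ls; mkdir -p pics
cat > h.py <<'E'
from station import bot
import numpy as np, cv2
from scipy.spatial.transform import Rotation as R
def T_tool():
    o=bot.get_obs(); T=np.eye(4); q=o['tool_rot']
    T[:3,:3]=R.from_quat([q[1],q[2],q[3],q[0]]).as_matrix(); T[:3,3]=o['eef_pos']; return T
def shot(name):
    T=T_tool(); p=bot.read_camera(name)
    C=T@np.array(p['hand_eye']) if name=='wrist' else np.array(p['pose'])
    return p,C
def save(p,f): cv2.imwrite('pics/'+f,cv2.cvtColor(p['color'],cv2.COLOR_RGB2BGR))
def dist(p): return np.array([p['k1'],0,0,0,0.])
def px2z(p,C,uv,z):
    # points on plane z; k1 model = opencv radial
    n=cv2.undistortPoints(np.array(uv,float).reshape(-1,1,2),np.array(p['intrinsics'],float),dist(p)).reshape(-1,2)
    d=np.c_[n,np.ones(len(n))]@C[:3,:3].T
    return C[:3,3]+d*((z-C[2,3])/d[:,2])[:,None]
def proj(p,C,X):
    I=np.linalg.inv(C); return cv2.projectPoints(np.array(X,float).reshape(-1,3),cv2.Rodrigues(I[:3,:3])[0],I[:3,3],np.array(p['intrinsics'],float),dist(p))[0].reshape(-1,2)
def to_tool(dw):  # world shift -> row units
    return (T_tool()[:3,:3].T@np.array(dw))/0.2
E
python3 - <<'E'
from h import *
np.set_printoptions(precision=4,suppress=True)
o=bot.get_obs(); print(o)
for c in ['scene','top']:
    p,C=shot(c); save(p,c+'0.png'); print(c,C[:3,3])
    for n in ['mill','key','pin','key_rest','pin_rest','bowl','caddy','cup','burner','piece_a']:
        print(n,[(np.round(d['point'],3),round(d['confidence'],2)) for d in bot.look_for(p,n)][:4])
E
```

```text
pics
{'t': 0.0, 'q': array([ 1.2089,  0.4778,  0.0223,  1.5564, -0.0115,  1.1093, -0.0831]), 'joint_vel': array([-0.0012, -0.0002,  0.0004,  0.0011,  0.0004, -0.0009, -0.0015]), 'joint_torque': array([ -0.0002, -59.6451,   1.6076, -28.1203,   0.0124,   0.0094,
        -0.    ]), 'eef_pos': array([ 0.1693, -0.6528,  0.2303]), 'tool_rot': array([-0.0009,  0.992 ,  0.1266, -0.0002]), 'contact_force': array([-0.3393,  0.347 , -0.0109]), 'torque': array([ 0.0269, -0.0037, -0.0173]), 'grasp_force': 0.0, 'gripper_width': 1.000600479602494}
scene [1.298  0.5194 0.727 ]
mill [(array([0.542, 0.013, 0.087]), 0.83), (array([ 0.382, -0.136,  0.034]), 0.53), (array([0.461, 0.252, 0.027]), 0.2)]
key [(array([0.448, 0.243, 0.091]), 0.69), (array([0.432, 0.339, 0.061]), 0.53)]
pin [(array([ 0.446, -0.226,  0.055]), 0.51)]
key_rest [(array([0.462, 0.253, 0.026]), 0.73)]
pin_rest [(array([ 0.462, -0.217,  0.022]), 0.53), (array([0.461, 0.252, 0.032]), 0.16)]
bowl [(array([ 0.724, -0.323,  0.046]), 0.8)]
caddy [(array([0.689, 0.466, 0.064]), 0.94)]
cup [(array([0.712, 0.083, 0.054]), 0.57)]
burner [(array([ 0.72 , -0.066,  0.069]), 0.97)]
piece_a [(array([ 0.382, -0.135,  0.03 ]), 0.53), (array([0.706, 0.272, 0.07 ]), 0.51), (array([0.385, 0.138, 0.035]), 0.46)]
top [0.2914 0.1083 1.3152]
mill []
key [(array([0.435, 0.245, 0.115]), 0.66), (array([ 0.432, -0.222,  0.027]), 0.42)]
pin [(array([ 0.438, -0.227,  0.077]), 0.62)]
key_rest [(array([0.43 , 0.239, 0.03 ]), 0.68)]
pin_rest [(array([ 0.434, -0.222,  0.026]), 0.68)]
bowl []
caddy [(array([0.653, 0.454, 0.086]), 0.93), (array([0.495, 0.006, 0.108]), 0.29)]
cup [(array([0.72 , 0.082, 0.046]), 0.68)]
burner [(array([ 0.703, -0.078,  0.078]), 0.75), (array([0.432, 0.24 , 0.027]), 0.52)]
piece_a [(array([0.699, 0.272, 0.066]), 0.61), (array([0.38 , 0.141, 0.037]), 0.51), (array([ 0.376, -0.138,  0.036]), 0.48)]
```

View pics/top0.png

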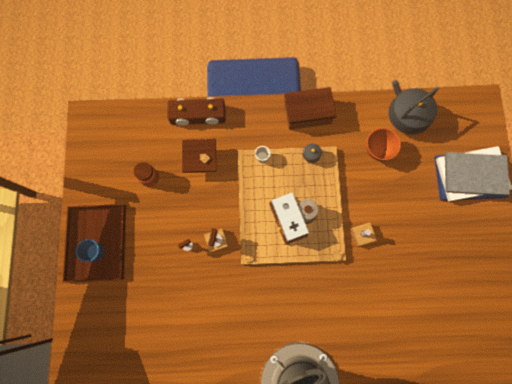

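View pics/scene0.png

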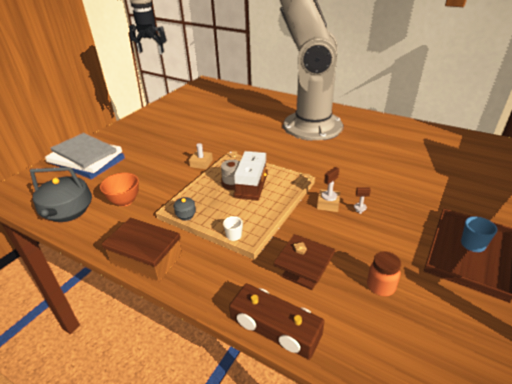

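The top view shows the mill deck with the bore near (286,206), the cross socket near (294,227) and the drum at (309,211). The pin rest is on the right at (364,234). The key rest is on the left at (216,240), with a smaller look-alike key at (187,245).

Run:
```python
from h import *
np.set_printoptions(precision=4,suppress=True)
p,C=shot('top')
P=px2z(p,C,[(286,206),(294,227)],.105); print(P, np.linalg.norm(P[0]-P[1]), np.degrees(np.arctan2(*(P[0]-P[1])[[1,0]])))
print(px2z(p,C,[(364,234)],.03),px2z(p,C,[(369,233)],.076), px2z(p,C,[(216,235)],.12))
w,D=shot('wrist'); print(np.array(w['hand_eye']),w['intrinsics'],w['k1'])
big=cv2.resize(p['color'][170:270,170:390],None,fx=3.6,fy=3.6,interpolation=cv2.INTER_CUBIC)
save({'color':big},'topcrop.png')
T=T_tool();print(T)
print(to_tool(np.array([.437,-.225,.25])-T[:3,3]))
```

```text
[[ 0.5236  0.0191  0.105 ]
 [ 0.4582 -0.0016  0.105 ]] 0.06859701434985076 17.558206105422112
[[ 0.4375 -0.2296  0.03  ]] [[ 0.4348 -0.2331  0.076 ]] [[0.4414 0.2323 0.12  ]]
[[ 0.0002 -0.9652 -0.2615  0.066 ]
 [ 1.      0.0004 -0.0007  0.0005]
 [ 0.0007 -0.2615  0.9652 -0.1412]
 [ 0.      0.      0.      1.    ]] [[303.1295   0.     255.5033]
 [  0.     303.1295 193.0704]
 [  0.       0.       1.    ]] -0.029368795793966947
[[ 0.968   0.251   0.      0.1695]
 [ 0.251  -0.968  -0.     -0.6534]
 [ 0.      0.     -1.      0.2313]
 [ 0.      0.      0.      1.    ]]
[ 1.8325 -1.7377 -0.0935]
```

View pics/topcrop.png

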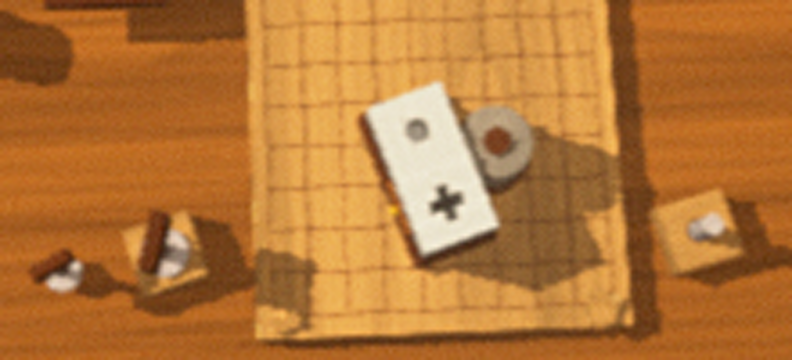

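apply_moves(
  deltas=[
    [0, [0.92, -0.87, 0.05], 0],
    [0, [0.92, -0.87, 0.05], 0],
    [0, [0.92, -0.87, 0.05], 0],
    [0, [0.92, -0.87, 0.05], 0],
    [0, [0.92, -0.87, 0.05], 0],
    [0, [0.92, -0.87, 0.05], 0],
  ],
)

```text
t: 1.8
eef_pos: [0.3085, -0.4327, 0.2214]
tool_rot: [-0.001, 0.991, 0.131, 0.001]
contact_force: [0.1, -0.3, 0.0]
gripper_width: 0.998
grasp_force: 0.0
```

apply_moves(
  deltas=[
    [0, [0.91, -0.86, 0.05], 0],
    [0, [0.91, -0.86, 0.05], 0],
    [0, [0.91, -0.86, 0.05], 0],
    [0, [0.91, -0.86, 0.05], 0],
    [0, [0.91, -0.86, 0.05], 0],
    [0, [0.91, -0.86, 0.05], 0],
    [0, [0.91, -0.86, 0.05], 0],
    [0, [0.91, -0.86, 0.05], 0],
    [0, [0.91, -0.86, 0.05], 0],
  ],
)

```text
t: 2.7
eef_pos: [0.436, -0.2283, 0.2113]
tool_rot: [0.0, 0.992, 0.125, -0.0]
contact_force: [0.3, -0.6, -0.0]
gripper_width: 1.001
grasp_force: 0.0
```

Run:
```python
from h import *
np.set_printoptions(precision=4,suppress=True)
T=T_tool();print(T[:3]);o=bot.get_obs();print(o['t'],o['q'])
w,D=shot('wrist');save(w,'w1.png')
for n in ['pin','pin_rest']: print(n,bot.look_for(w,n)[:3])
```

```text
[[ 0.9687  0.248  -0.0003  0.436 ]
 [ 0.248  -0.9687 -0.0005 -0.2283]
 [-0.0004  0.0004 -1.      0.2113]]
2.7 [ 0.5595  0.2117 -0.2328  1.9917  0.0605  0.9447 -1.0239]
pin [{'point': [0.4452, -0.2297, 0.0719], 'confidence': 0.59}]
pin_rest [{'point': [0.4452, -0.2265, 0.0303], 'confidence': 0.79}]
```

View pics/w1.png

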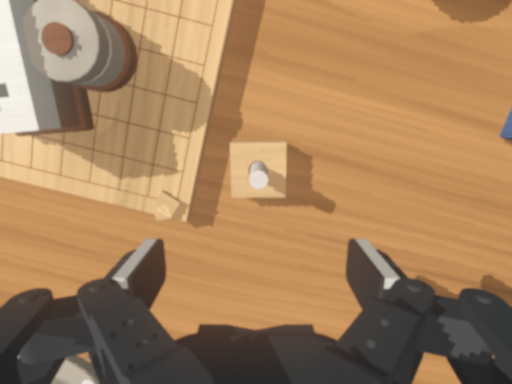

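The wrist view shows the pin top at about (259,180) on its block, whose top spans (230,142) to (287,199).

Run:
```python
from h import *
np.set_printoptions(precision=4,suppress=True)
T=T_tool();w,D=shot('wrist')
a=px2z(w,D,[(259,180)],.076)[0]; b=px2z(w,D,[(258.5,170.5)],.03)[0]; print(a,b)
c=np.r_[a[:2],.042]; print(to_tool(c-T[:3,3]))
print(px2z(w,D,[(18,134),(0,91)],.105))
```

```text
[ 0.4408 -0.2303  0.076 ] [ 0.4409 -0.2302  0.03  ]
[0.0186 0.018  0.8465]
[[ 0.4354 -0.0273  0.105 ]
 [ 0.4661 -0.0109  0.105 ]]
```

apply_moves(
  deltas=[
    [0, [0.02, 0.02, 0.25], 0],
    [0, [0.02, 0.02, 0.5], 0],
    [0, [0.02, 0.02, 0.7], 0],
    [0, [0.02, 0.02, 0.8], 0],
    [0, [0.02, 0.02, 0.845], 0],
    [0, [0.02, 0.02, 0.845], 0],
    [1, [0.02, 0.02, 0.845], 0],
    [1, [0.02, 0.02, 0.845], 0],
    [1, [0.02, 0.02, 0.845], 0],
    [1, [0.02, 0.02, 0.845], 0],
    [1, [0.02, 0.02, 0.845], 0],
    [1, [0.02, 0.02, 0.845], 0],
  ],
  squeeze=40,
)

```text
t: 4.1
eef_pos: [0.4421, -0.2295, 0.043]
tool_rot: [0.0, 0.992, 0.127, 0.0]
contact_force: [-1.6, 0.8, 5.8]
gripper_width: 0.192
grasp_force: 38.9
```

apply_moves(
  deltas=[
    [1, [0, 0, 0], 0],
    [1, [0, 0, 0], 0],
    [1, [0, 0, 0], 0],
    [1, [0, 0, 0], 0],
  ],
)

```text
t: 4.5
eef_pos: [0.4421, -0.2295, 0.043]
tool_rot: [0.0, 0.992, 0.127, 0.0]
contact_force: [0.1, 0.1, 5.8]
gripper_width: 0.186
grasp_force: 38.9
```

apply_moves(
  deltas=[
    [1, [0, 0, -0.1], 0],
    [1, [0, 0, -0.3], 0],
    [1, [0, 0, -0.55], 0],
    [1, [0, 0, -0.8], 0],
    [1, [0, 0, -0.9], 0],
    [1, [0.06, -0.2, -0.9], 0],
    [1, [0.12, -0.4, -0.9], 0],
    [1, [0.18, -0.6, -0.9], 0],
    [1, [0.24, -0.8, -0.9], 0],
    [1, [0.3, -1.0, -0.9], 0],
    [1, [0.3, -1.0, -0.9], 0],
    [1, [0.3, -1.0, -0.9], 0],
  ],
)

```text
t: 5.7
eef_pos: [0.4493, -0.02, 0.2222]
tool_rot: [0.0, 0.992, 0.128, -0.0]
contact_force: [0.7, -1.5, -0.1]
gripper_width: 0.188
grasp_force: 39.6
```

Run:
```python
from h import *
np.set_printoptions(precision=4,suppress=True)
T=T_tool();print(T[:3]);o=bot.get_obs();print(o['t'],o['q'],o['contact_force'],o['gripper_width'])
w,D=shot('wrist');save(w,'w2.png')
```

```text
[[ 0.9673  0.2537 -0.0003  0.4493]
 [ 0.2537 -0.9673 -0.0003 -0.02  ]
 [-0.0004  0.0002 -1.      0.2222]]
5.7 [ 0.2832  0.1409 -0.4089  2.0571  0.0687  0.9565 -1.476 ] [ 0.6763 -1.4707 -0.1311] 0.18829225698069996
```

View pics/w2.png

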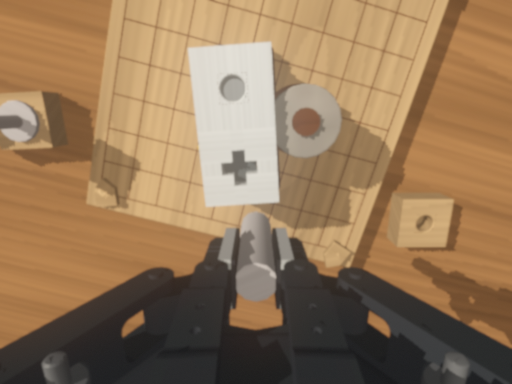

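The view shows the bore at about (232,88) and the cross at (239,168). The pin is held upright, with its foot near (255,215). I'll measure these more precisely.

```bash
cat > deck.py <<'E'
from h import *
def blob(g,c,r,th):
    # centroid of the dark opening nearest c
    x,y=c; s=g[y-r:y+r,x-r:x+r]; m=(s<th).astype(np.uint8)
    n,l,st,ce=cv2.connectedComponentsWithStats(m); k=l[np.where(l>0)] 
    i=1+np.argmax(st[1:,4]); return ce[i]+[x-r,y-r],st[i]
E
python3 - <<'E'
from deck import *
np.set_printoptions(precision=4,suppress=True)
T=T_tool();w,D=shot('wrist'); g=cv2.cvtColor(w['color'],cv2.COLOR_RGB2GRAY)
print(g[88,205:262:3], g[168,210:268:3])
b,sb=blob(g,(232,88),18,185); s,ss=blob(g,(239,168),23,170); print(b,sb,s,ss)
P=px2z(w,D,[b,s],.105); print(P,np.linalg.norm(P[0]-P[1]),np.degrees(np.arctan2(*(P[0]-P[1])[[1,0]])))
E=px2z(w,D,[(189,48),(271,42),(279,202),(206,207)],.105); print(E)
for z in (.18,.19): print(proj(w,D,T[:3,3]*[1,1,0]+[0,0,z]))
print(to_tool(np.r_[P[0][:2],.15]-T[:3,3]))
E
```

```text
[218 219 219 219 189 130 168 170 170 172 172 172 172 214 219 220 219 219
 218] [213 214 214 201 118 108 108 108 109 112 113 116 123 125 128 172 217 214
 215 212]
[229.8688  86.7072] [  4   4  25  26 526] [237.204 166.638] [  4   5  35  35 652]
[[ 0.5266  0.0199  0.105 ]
 [ 0.4644 -0.0014  0.105 ]] 0.06573743874087067 18.886719349065533
[[ 0.5469  0.0578  0.105 ]
 [ 0.5672 -0.0035  0.105 ]
 [ 0.4428 -0.0449  0.105 ]
 [ 0.4218  0.017   0.105 ]]
[[254.8505 217.5901]]
[[254.8109 223.1706]]
[ 0.4256 -0.1027  0.3606]
```

apply_moves(
  deltas=[
    [1, [0.2, -0.05, 0], 0],
    [1, [0.4, -0.09, 0], 0],
    [1, [0.431, -0.096, 0.1], 0],
    [1, [0.431, -0.096, 0.25], 0],
    [1, [0.431, -0.096, 0.335], 0],
    [1, [0.431, -0.096, 0.335], 0],
    [1, [0.431, -0.096, 0.335], 0],
  ],
)

```text
t: 6.5
eef_pos: [0.5284, 0.0183, 0.1554]
tool_rot: [0.0, 0.992, 0.126, -0.0]
contact_force: [-0.1, -0.6, -1.1]
gripper_width: 0.19
grasp_force: 39.6
```

Run:
```python
from h import *
np.set_printoptions(precision=4,suppress=True)
T=T_tool();print(T[:3]);o=bot.get_obs();print(o['t'],o['contact_force'])
w,D=shot('wrist');save({'color':cv2.resize(w['color'][130:340,150:370],None,fx=2.7,fy=2.7,interpolation=cv2.INTER_CUBIC)},'w3.png')
print(to_tool(np.r_[.5278,.0204,.12]-T[:3,3]))
for z in (.12,):print(proj(w,D,T[:3,3]*[1,1,0]+[0,0,z]), proj(w,D,[.5266,.0199,.105]))
```

```text
[[ 0.9684  0.2492 -0.0005  0.5284]
 [ 0.2492 -0.9684 -0.0003  0.0183]
 [-0.0005  0.0002 -1.      0.1554]]
6.5 [-0.0543 -0.5897 -1.1279]
[-0.0003 -0.0112  0.1772]
[[254.8365 221.2921]] [[251.8563 215.2385]]
```

View pics/w3.png

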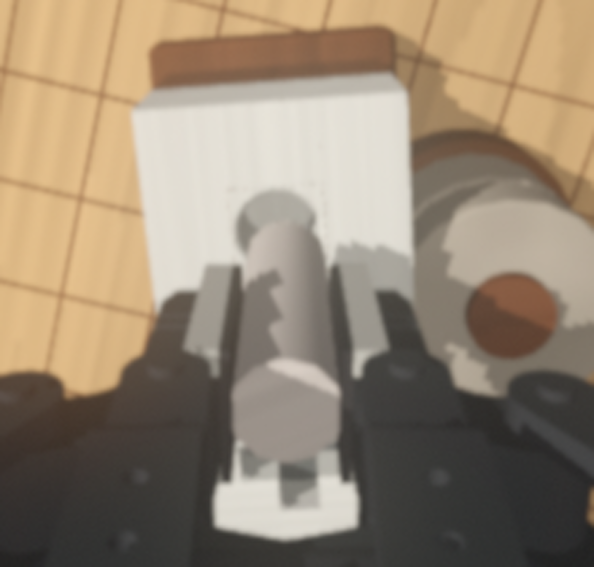

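The pin foot sits about 2.5 mm right of the bore (pin 285, bore 276 in the crop). I'll correct by -y and start inserting.

apply_moves(
  deltas=[
    [1, [0, -0.011, 0], 0],
    [1, [0, -0.011, 0.02], 0],
    [1, [0, -0.011, 0.05], 0],
    [1, [0, -0.011, 0.07], 0],
    [1, [0, -0.011, 0.09], 0],
    [1, [0, -0.011, 0.105], 0],
    [1, [0, -0.011, 0.105], 0],
    [1, [0, -0.011, 0.105], 0],
  ],
)

```text
t: 7.35
eef_pos: [0.5276, 0.0214, 0.1342]
tool_rot: [0.0, 0.992, 0.126, -0.0]
contact_force: [0.2, -0.3, -1.3]
gripper_width: 0.188
grasp_force: 39.5
```

apply_moves(
  deltas=[
    [1, [0, 0, 0.02], 0],
    [1, [0, 0, 0.04], 0],
    [1, [0, 0, 0.06], 0],
    [1, [0, 0, 0.08], 0],
    [1, [0, 0, 0.095], 0],
    [1, [0, 0, 0.095], 0],
  ],
)

```text
t: 7.95
eef_pos: [0.5275, 0.0214, 0.1147]
tool_rot: [0.0, 0.992, 0.127, -0.0]
contact_force: [-0.5, -1.3, -2.0]
gripper_width: 0.192
grasp_force: 39.5
```

apply_moves(
  deltas=[
    [0, [0, 0, 0], 0],
    [0, [0, 0, 0], 0],
    [0, [0, 0, 0], 0],
    [0, [0, 0, 0], 0],
    [0, [0, 0, 0], 0],
    [0, [0, 0, -0.05], 0],
    [0, [0, 0, -0.25], 0],
    [0, [0, 0, -0.5], 0],
    [0, [0, 0, -0.7], 0],
    [0, [0, 0, -0.7], 0],
  ],
)

```text
t: 8.95
eef_pos: [0.5312, 0.0224, 0.2622]
tool_rot: [0.0, 0.992, 0.127, 0.006]
contact_force: [0.1, 0.9, 0.3]
gripper_width: 1.0
grasp_force: 0.0
```

Run:
```python
from h import *
np.set_printoptions(precision=4,suppress=True)
T=T_tool();print(T[:3]);o=bot.get_obs();print(o['t'],o['q'],o['contact_force'])
w,D=shot('wrist');save(w,'w4.png')
for z in (.147,.079): print(proj(w,D,[.527,.0207,z]))
p,C=shot('top')
print(px2z(p,C,[(216,235)],.12)); print(bot.look_for(w,'key')[:2],bot.look_for(w,'key_rest')[:2],bot.look_for(w,'pin')[:2])
print(to_tool(np.array([.438,.240,.26])-T[:3,3]))
```

```text
[[ 0.9679  0.251   0.0115  0.5312]
 [ 0.251  -0.968   0.0007  0.0224]
 [ 0.0113  0.0022 -0.9999  0.2622]]
8.95 [ 0.2067  0.2362 -0.4294  1.8459  0.1132  1.0714 -1.5824] [0.1494 0.9211 0.2716]
[[255.5405 195.6015]]
[[255.4433 179.5466]]
[[0.4414 0.2323 0.12  ]]
[{'point': [0.4448, 0.2385, 0.1002], 'confidence': 0.8}, {'point': [0.4289, 0.33, 0.0235], 'confidence': 0.7}] [{'point': [0.4537, 0.2242, 0.0264], 'confidence': 0.92}] [{'point': [0.5324, 0.021, 0.1474], 'confidence': 0.79}, {'point': [0.378, -0.1324, 0.0346], 'confidence': 0.4}]
[-0.1777 -1.17    0.0118]
```

View pics/w4.png

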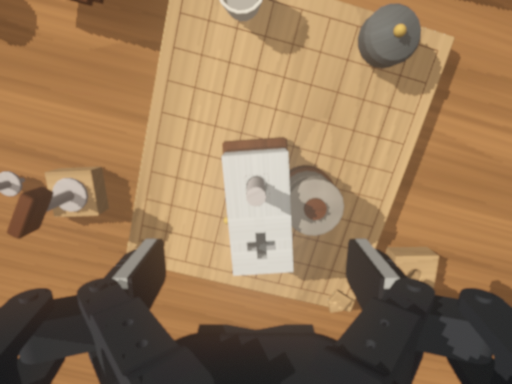

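The pin stands in the bore, with its top at about (256,190) matching z ≈ 0.147. The key is at left, around (45,205). I'll go to it.

apply_moves(
  deltas=[
    [0, [-0.05, -0.25, 0], 0.02],
    [0, [-0.08, -0.5, 0], 0.04],
    [0, [-0.12, -0.75, 0], 0.06],
    [0, [-0.15, -0.98, 0], 0.08],
    [0, [-0.15, -0.98, 0], 0.08],
    [0, [-0.15, -0.98, 0], 0.08],
    [0, [-0.15, -0.98, 0], 0.08],
  ],
)

```text
t: 9.9
eef_pos: [0.4496, 0.2024, 0.2544]
tool_rot: [0.001, 0.992, -0.124, -0.001]
contact_force: [0.1, -0.3, -0.9]
gripper_width: 1.0
grasp_force: 0.0
```

Run:
```python
from h import *
np.set_printoptions(precision=4,suppress=True)
T=T_tool();print(T[:3]);o=bot.get_obs();print(o['t'],o['q'])
w,D=shot('wrist');save(w,'w5.png')
print(bot.look_for(w,'key')[:2],bot.look_for(w,'key_rest')[:2])
```

```text
[[ 0.9692 -0.2464 -0.0015  0.4496]
 [-0.2464 -0.9692 -0.0012  0.2024]
 [-0.0012  0.0016 -1.      0.2544]]
9.9 [-0.1104  0.1911 -0.4946  1.9245  0.1041  1.0527 -2.469 ]
[{'point': [0.431, 0.3298, 0.0702], 'confidence': 0.73}, {'point': [0.4417, 0.2371, 0.119], 'confidence': 0.72}] [{'point': [0.4562, 0.2303, 0.0277], 'confidence': 0.66}]
```

View pics/w5.png

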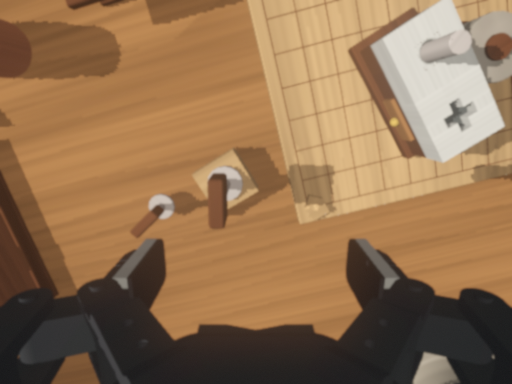

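The key's handle, about (209–228, 174–228), runs almost along the tool x. The smaller look-alike is at (155,215).

```bash
cat > hd.py <<'E'
from h import *
def handle(w,D,c,z):
    im=w['color'].astype(int); x,y=c; r=45
    s=im[y-r:y+r,x-r:x+r]; m=((s[...,0]<150)&(s[...,0]-s[...,2]>25)&(s.sum(2)<255)).astype(np.uint8)
    n,l,st,ce=cv2.connectedComponentsWithStats(m); i=l[r,r] or 1+np.argmax(st[1:,4])
    ys,xs=np.where(l==i); pts=np.c_[xs,ys]+[x-r,y-r]
    W=px2z(w,D,pts,z)[:,:2]
    rect=cv2.minAreaRect((W*1000).astype(np.float32)); box=cv2.boxPoints(rect)
    d=max(((box[1]-box[0]),(box[2]-box[1])),key=np.linalg.norm); a=np.degrees(np.arctan2(d[1],d[0]))
    return W.mean(0),np.array(rect[0])/1000,rect[1],(a+90)%180-90,pts.min(0),pts.max(0)
E
python3 - <<'E'
from hd import *
w,D=shot('wrist'); print(w['color'][200,200:240:3].tolist())
print(handle(w,D,(218,200),.122))
E
```

```text
[[160, 114, 72], [159, 113, 71], [157, 112, 71], [136, 89, 61], [130, 85, 58], [129, 84, 58], [129, 84, 57], [121, 79, 54], [85, 58, 41], [159, 140, 123], [203, 183, 163], [190, 162, 129], [196, 161, 114], [201, 165, 117]]
(array([0.44692946, 0.23464045]), array([0.44230035, 0.23518555]), (13.459152221679688, 51.64340591430664), np.float32(-3.6285858), array([211, 175]), array([227, 227]))
```

```bash
sed -i 's/(s.sum(2)<255)/(s.sum(2)<312)\&(s.sum(2)>228)/' hd.py
python3 - <<'E'
from hd import *
np.set_printoptions(precision=4,suppress=True)
T=T_tool();w,D=shot('wrist'); r=handle(w,D,(216,195),.122); print(r)
print('tool yaw',np.degrees(np.arctan2(T[1,0],T[0,0])), to_tool(np.r_[r[1],.2]-T[:3,3]))
E
```

```text
(array([0.4494, 0.2334]), array([0.4494, 0.2316]), (54.347999572753906, 99.5590591430664), np.float32(-68.88151), array([171, 150]), array([260, 228]))
tool yaw -14.384522668044422 [-0.0389 -0.1411  0.2748]
```

Run:
```python
from h import *
np.set_printoptions(precision=4,suppress=True)
T=T_tool();w,D=shot('wrist'); P=px2z(w,D,[(216.5,201),(216.5,176),(216.5,227)],.122);print(P)
print(to_tool(np.r_[P[0][:2],.20]-T[:3,3]))
```

```text
[[0.4435 0.2419 0.122 ]
 [0.4667 0.2351 0.122 ]
 [0.4183 0.2492 0.122 ]]
[-0.0797 -0.1824  0.2754]
```

apply_moves(
  deltas=[
    [0, [-0.08, -0.18, 0.1], 0],
    [0, [-0.08, -0.18, 0.3], 0],
    [0, [-0.08, -0.18, 0.3], 0],
    [0, [-0.08, -0.18, 0.3], 0],
  ],
)

```text
t: 10.6
eef_pos: [0.4428, 0.2418, 0.1953]
tool_rot: [0.001, 0.992, -0.124, -0.001]
contact_force: [-0.2, 0.4, 0.6]
gripper_width: 1.001
grasp_force: 0.0
```

Run:
```python
from h import *
np.set_printoptions(precision=4,suppress=True)
T=T_tool();print(T[:3]);o=bot.get_obs();print(o['t'],o['q'])
w,D=shot('wrist');save({'color':cv2.resize(w['color'][120:320,155:355],None,fx=3,fy=3,interpolation=cv2.INTER_CUBIC)},'w6.png')
print(proj(w,D,T[:3,3]*[1,1,0]+[0,0,.122]))
```

```text
[[ 0.969  -0.2469 -0.0015  0.4428]
 [-0.2469 -0.969  -0.001   0.2418]
 [-0.0011  0.0014 -1.      0.1953]]
10.6 [-0.1893  0.2824 -0.5092  1.9659  0.1694  0.9362 -2.603 ]
[[254.8982 203.4548]]
```

View pics/w6.png

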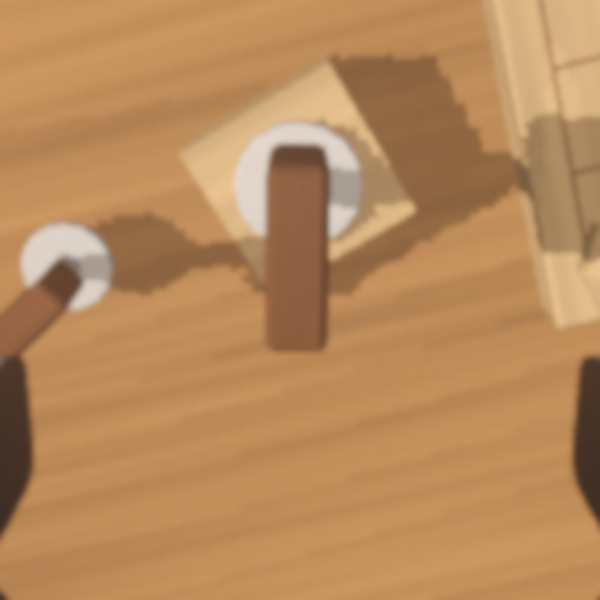

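The handle's top face spans (268–325, 165–350) in the crop, so it is aligned with the tool axis and within 2 mm of the TCP. I'll grasp it now.

apply_moves(
  deltas=[
    [0, [-0.008, -0.003, 0.2], 0],
    [0, [-0.008, -0.003, 0.4], 0],
    [0, [-0.008, -0.003, 0.5], 0],
    [0, [-0.008, -0.003, 0.535], 0],
    [0, [-0.008, -0.003, 0.535], 0],
    [1, [-0.008, -0.003, 0.535], 0],
    [1, [-0.008, -0.003, 0.535], 0],
    [1, [-0.008, -0.003, 0.535], 0],
    [1, [-0.008, -0.003, 0.535], 0],
    [1, [-0.008, -0.003, 0.535], 0],
    [1, [-0.008, -0.003, 0.535], 0],
    [1, [-0.008, -0.003, 0.535], 0],
  ],
  squeeze=90,
)

```text
t: 11.85
eef_pos: [0.4419, 0.2438, 0.0889]
tool_rot: [-0.0, 0.992, -0.124, 0.0]
contact_force: [-1.1, -0.6, 6.1]
gripper_width: 0.179
grasp_force: 88.5
```

apply_moves(
  deltas=[
    [1, [0, 0, 0], 0],
    [1, [0, 0, 0], 0],
    [1, [0, 0, -0.1], 0],
    [1, [0, 0, -0.3], 0],
    [1, [0, 0, -0.5], 0],
    [1, [0, 0, -0.65], 0],
    [1, [0, 0, -0.65], 0],
    [1, [0, 0, -0.65], 0],
  ],
)

```text
t: 12.65
eef_pos: [0.4414, 0.2434, 0.2183]
tool_rot: [-0.0, 0.992, -0.124, 0.0]
contact_force: [-0.1, 0.1, -1.7]
gripper_width: 0.175
grasp_force: 87.9
```

Run:
```python
from h import *
np.set_printoptions(precision=4,suppress=True)
T=T_tool();print(T[:3]);print(to_tool(np.r_[.4644,-.0014,.2175]-T[:3,3]))
```

```text
[[ 0.9691 -0.2465  0.0007  0.4414]
 [-0.2465 -0.9691 -0.0001  0.2434]
 [ 0.0007 -0.0001 -1.      0.2183]]
[0.4132 1.1577 0.0044]
```

apply_moves(
  deltas=[
    [1, [0.05, 0.2, -0.085], -0.02],
    [1, [0.1, 0.4, -0.085], -0.04],
    [1, [0.16, 0.6, -0.085], -0.06],
    [1, [0.22, 0.81, -0.085], -0.08],
    [1, [0.22, 0.81, -0.085], -0.0914],
    [1, [0.22, 0.81, -0.085], -0.0914],
    [1, [0.22, 0.81, -0.085], -0.0914],
  ],
)

```text
t: 13.35
eef_pos: [0.4434, 0.0762, 0.2342]
tool_rot: [-0.0, 0.987, 0.161, -0.001]
contact_force: [-0.2, 0.8, -1.0]
gripper_width: 0.173
grasp_force: 88.1
```

Run:
```python
from h import *
np.set_printoptions(precision=4,suppress=True)
T=T_tool();print(T[:3],np.degrees(np.arctan2(T[1,0],T[0,0])));o=bot.get_obs();print(o['t'],o['q'],o['contact_force'])
w,D=shot('wrist');np.savez('s7.npz',im=w['color'],D=D,T=T);save({'color':cv2.resize(w['color'][80:380,155:512],None,fx=2.2,fy=2,interpolation=cv2.INTER_CUBIC)},'w7.png')
z=T[2,3]-.079
print(proj(w,D,[[.4644,-.0014,.105],[*T[:2,3],z],[*T[:2,3],z+.02],[*T[:2,3],z+.026]]))
```

```text
[[ 0.948   0.3183 -0.0021  0.4434]
 [ 0.3183 -0.948   0.0002  0.0762]
 [-0.0019 -0.0009 -1.      0.2342]] 18.560476029338528
13.35 [ 0.1584  0.1366 -0.503   2.0363  0.0776  0.9887 -1.6304] [-0.1719  0.7764 -0.9691]
[[342.1228 190.2908]
 [255.1031 200.9114]
 [255.0179 209.2132]
 [254.9892 212.0085]]
```

View pics/w7.png

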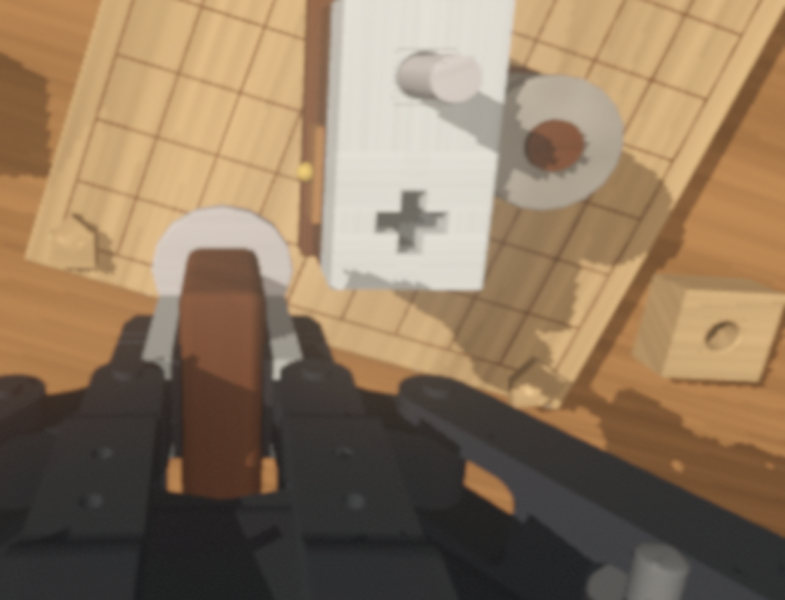

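The cross is at px (342.3,190.5), which matches the prediction. The key collar spans px 224.5–288 horizontally, with its top at row 183.5.

Run:
```python
from deck import *
from scipy.optimize import least_squares
np.set_printoptions(precision=4,suppress=True)
T=T_tool();w,D=shot('wrist');g=cv2.cvtColor(w['color'],cv2.COLOR_RGB2GRAY)
s,st=blob(g,(342,190),22,160); print(s,st, px2z(w,D,[s],.105))
a=np.linspace(0,2*np.pi,200); zc=T[2,3]-.079+.026
def rim(d): 
    c=np.c_[.022*np.cos(a)+d[0],.022*np.sin(a)+d[1],0*a,np.ones(200)]
    X=(T@c.T).T[:,:3]; X[:,2]=zc; return proj(w,D,X)
def f(d):
    r=rim(d); return [r[:,0].min()-(155+153/2.2), r[:,0].max()-(155+293/2.2), r[:,1].min()-(80+207/2)]
r=least_squares(f,[0,0]); print(r.x,r.fun,f([0,0]))
# cross angle: principal slots via template match
X=px2z(w,D,np.argwhere(g[165:216,317:368]<160)[:,::-1]+[317,165],.105)[:,:2]
best=[]
for th in np.radians(np.arange(0,45,.5)):
  for dx in np.arange(-.003,.0031,.0005):
    for dy in np.arange(-.003,.0031,.0005):
      q=X-np.array([.4644+dx,-.0014+dy]); u=q@[np.cos(th),np.sin(th)]; v=q@[-np.sin(th),np.cos(th)]
      i=((abs(u)<.0155)&(abs(v)<.0055))|((abs(v)<.0155)&(abs(u)<.0055)); best.append((i.sum(),np.degrees(th),dx,dy))
b=max(best)[0]; B=np.array([k for k in best if k[0]>=b-1]); print(len(X),b,B.mean(0))
```

```text
[340.1139 189.8342] [  6   8  31  30 404] [[0.4645 0.0009 0.105 ]]
[-0.0022  0.0009] [-0.6656  0.6653  0.038 ] [np.float64(-2.1353840765926293), np.float64(-0.618185852219824), np.float64(-3.244239250795573)]
404 404 [403.7072  18.1303  -0.0004   0.0011]
```

apply_moves(
  deltas=[
    [1, [0, 0.15, 0], 0],
    [1, [-0.01, 0.3, 0], 0],
    [1, [-0.014, 0.394, 0], 0],
    [1, [-0.014, 0.394, 0.1], 0],
    [1, [-0.014, 0.394, 0.195], 0],
    [1, [-0.014, 0.394, 0.195], 0],
    [1, [-0.014, 0.394, 0.195], 0],
  ],
)

```text
t: 14.15
eef_pos: [0.4666, 0.0011, 0.1963]
tool_rot: [-0.0, 0.987, 0.163, -0.0]
contact_force: [0.3, 0.7, -1.4]
gripper_width: 0.17
grasp_force: 88.3
```

Run:
```python
from h import *
np.set_printoptions(precision=4,suppress=True)
T=T_tool();print(T[:3],np.degrees(np.arctan2(T[1,0],T[0,0])));o=bot.get_obs();print(o['t'],o['contact_force'])
print(to_tool(np.r_[.4658,.0006,.185]-T[:3,3]))
```

```text
[[ 0.9471  0.3208 -0.0009  0.4666]
 [ 0.3208 -0.9471  0.0004  0.0011]
 [-0.0007 -0.0006 -1.      0.1963]] 18.71246224057218
14.15 [ 0.2764  0.6701 -1.4126]
[-0.0047  0.001   0.0566]
```

apply_moves(
  deltas=[
    [1, [-0.003, 0, 0.02], 0],
    [1, [-0.003, 0, 0.05], 0],
    [1, [-0.003, 0, 0.07], 0],
    [1, [-0.003, 0, 0.085], 0],
    [1, [-0.003, 0, 0.095], 0],
    [1, [-0.003, 0, 0.095], 0],
  ],
)

```text
t: 14.75
eef_pos: [0.466, -0.0001, 0.177]
tool_rot: [-0.0, 0.987, 0.162, -0.0]
contact_force: [-0.3, -0.7, -1.8]
gripper_width: 0.168
grasp_force: 88.3
```

apply_moves(
  deltas=[
    [1, [0, 0, 0.01], 0],
    [1, [0, 0, 0.02], 0],
    [1, [0, 0, 0.03], 0],
    [1, [0, 0, 0.04], 0],
    [1, [0, 0, 0.05], 0],
    [1, [0, 0, 0.06], 0],
    [1, [0, 0, 0.06], 0],
  ],
)

```text
t: 15.45
eef_pos: [0.4664, -0.0, 0.1655]
tool_rot: [0.0, 0.987, 0.162, 0.0]
contact_force: [-0.7, 0.7, 6.6]
gripper_width: 0.17
grasp_force: 89.1
```

apply_moves(
  deltas=[
    [1, [0, 0, 0.006], 0],
    [1, [0, 0, 0.01], 0],
    [1, [0, 0, 0.01], 0],
    [1, [0, 0, 0.01], 0],
  ],
)

```text
t: 15.85
eef_pos: [0.4664, -0.0, 0.1639]
tool_rot: [0.0, 0.987, 0.162, 0.0]
contact_force: [-1.7, -0.5, 8.7]
gripper_width: 0.172
grasp_force: 89.8
```

apply_moves(
  deltas=[
    [1, [0, 0, 0.005], 0],
    [1, [0, 0, 0.008], 0],
    [1, [0, 0, 0.008], 0],
    [1, [0, 0, 0.008], 0],
  ],
)

```text
t: 16.25
eef_pos: [0.4666, -0.0, 0.1639]
tool_rot: [0.001, 0.987, 0.162, 0.0]
contact_force: [-8.5, -0.0, 24.8]
gripper_width: 0.175
grasp_force: 92.4
```

Run:
```python
from h import *
o=bot.get_obs();print(o['t'],o['eef_pos'],o['contact_force'],o['grasp_force'])
w,D=shot('wrist');save({'color':cv2.resize(w['color'][100:340,130:400],None,fx=2.4,fy=2.4,interpolation=cv2.INTER_CUBIC)},'w8.png')
print(bot.look_for(w,'pin')[:1])
```

```text
16.25 [ 4.66625464e-01 -9.06681084e-06  1.63872060e-01] [-8.4813915  -0.03349304 24.84675234] 92.39917159080505
[{'point': [0.5271, 0.019, 0.1451], 'confidence': 0.96}]
```

View pics/w8.png

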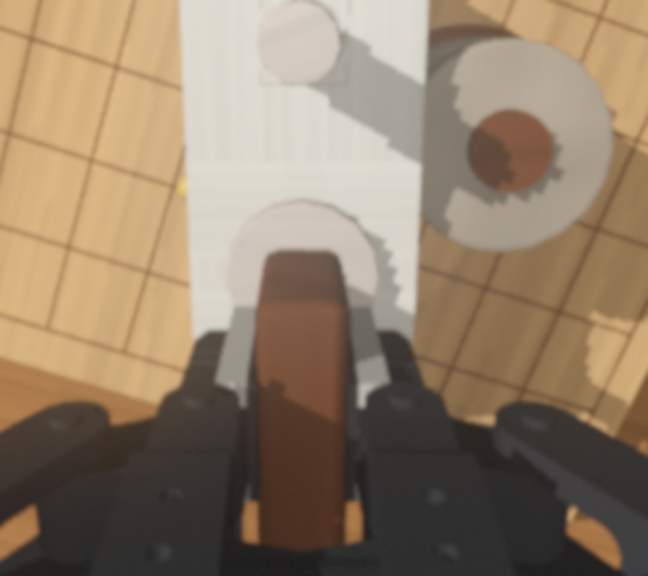

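The collar at (303,270) lies flush on the deck, with a firm stop at 25 N. The pin stands in its bore at (299,42). Handing in.

```bash
python3 -c "
from station import bot
print(bot.hand_in())"
```

```text
the job is handed in; nothing more can be done
None
```

I handed the job in with the pin fully down in the bore and released, and the key meshed and pressed flush on the deck, still gripped and pushed down with about 25 N; `hand_in()` returned no verdict.

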